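# Isolate and prove dead with a sprung-tip tester

### The job

Switch the isolator off by turning its red handle anticlockwise to the off stop, and only then draw the yellow voltage tester straight up out of its holder. Hold the tester's sprung tip on the brass disc of the red-ringed terminal, square to the sloping face and pressing lightly so that the tip is pushed about half-way in, never hard; keep the tester off the black-ringed terminal and do not disturb the amber bottle, the jar or the blue capacitor. Finish while still holding the tester there, with the tip pressed on the disc.

Things in the scene. Friction and masses are not known exactly. Their poses are not given: they have to be found in the camera images.
- handle_grip (a point): Centre of the isolator's red bar handle, on its upright turning axis, 79 mm above the table. Bar 58 x 15 mm, 30 mm tall (64 to 94 mm above the table); x runs along the bar towards its pointer end (white line) and turns with it, z is up. It stands on a grey box 88 x 88 mm, top 54 mm above the table, foot 100 x 100 mm, fixed. Green dot on the box: on; white dot: off.
- isolator_handle (a joint): Angle of the red handle: 0 = on (pointer at the green dot; the start), 1.047 rad (60 degrees) = off (pointer at the white dot); grows anticlockwise seen from above. Springy detents: it snaps to the nearer end stop when let go, and takes up to about 0.1 N m to turn. At 0 the bar lies along the box's x.
- tester_grip (a point): Centre of the loose tester's yellow handle; z runs along the tester away from its tip (up at the start), x, y square to the flat sides. Handle 26 x 26 mm, from 50 mm below to 46 mm above this point; below it a black finger guard 38 mm across, 6 mm thick, a nose 17 mm across, 34 mm long, and the sprung tip, its end 112 mm from here when free. 0.13 kg; 126 mm above the table at the start.
- tester_tip (a point): The very end of the tester's tip (7 mm brass ball on a steel rod), which moves with the spring. Same axes as tester_grip.
- plunger (a joint): How far the sprung tip is pushed into the tester: 0 = free, 0.012 m = fully in (a hard stop). The spring takes 1 N to start and 0.5 N more per mm, so half-way in (0.006 m) is 4 N and fully in 7 N.
- holder: Black square socket that carries the tester, 50 x 50 mm, 70 mm tall, on a 76 x 76 x 6 mm foot, fixed to the table; origin at the centre of its underside. Its bore is 22 x 22 mm; the tester's finger guard rests on its rim, so nose and tip hang 56 mm deep and must be drawn straight up by that much to come clear.
- red_contact: The brass disc, 18 mm across, inside a red ring 40 mm across, on the red-ringed terminal's sloping face. Origin at the disc's centre on its surface, about 44 mm above the table; z is the outward normal of the face, which leans 0.35 rad (20 degrees) from upright towards the terminal's front (its -x side, roughly towards the robot).
- terminal_red: The red-ringed terminal: grey block 84 x 66 mm with a sloping top (about 27 mm high in front, 56 mm at the back), fixed to the table; origin at the centre of its underside, z up. It may stand left or right of the black-ringed one.
- terminal_black: The black-ringed terminal, otherwise alike, fixed to the table; leave it alone. Origin at the centre of its underside.
- flux_bottle: Amber bottle, 41 mm across, 88 mm tall, loose bystander; origin under its centre.
- lug_jar: White jar with blue lid, 55 mm across, 50 mm tall, loose bystander; origin under its centre.
- can_cap: Blue can capacitor standing upright, 45 mm across, 96 mm tall, loose bystander; origin under its centre.
Mind the look-alikes: they are no part of the job. Of the things that look like the part that bears tester_grip, the largest one is meant.

How it is judged:
On the way, in this order (a step that is already met when the one before it is completed fails the run):
1. the isolator is off, the tester still in its holder (value of joint isolator_handle above 0.95 rad and z of tester_tip in the frame of holder below 0.06 m), for 0.2 s.
2. the tester is drawn up clear of its holder (z of tester_tip in the frame of holder above 0.072 m), for 0.1 s.
At the end, for the whole second after the job is handed in: Isolator off (over 0.95 rad); tester gripped, still, off its holder, its tip within 9 mm of the red-ringed brass disc's centre, within 10 degrees of square to the face, the sprung tip pushed in 2 to 10.5 of its 12 mm, 0.8 to 12 N on the terminal (value of joint isolator_handle above 0.95 rad and distance between tester_tip and red_contact below 0.009 m and angle between the z axis of tester_grip and the z axis of red_contact, either way round below 0.175 rad and value of joint plunger between 0.002 and 0.0105 m and contact force between tester and terminal_red between 0.8 and 12 N and contact force between tester and the fingers above 1 N and contact force between tester and holder below 0.1 N and height (world z) of tester_grip above 0.11 m and linear speed of tester below 0.03 m/s); the arm keeps its last pose, push and grip.
It fails at once if the tester touches the red-ringed terminal before the isolator is off (contact force between tester and terminal_red above 0.3 N and value of joint isolator_handle below 0.8 rad).
It fails at once if the tester is pressed hard on the red-ringed terminal (over 18 N) (contact force between tester and terminal_red above 18 N).
It fails at once if the tester touches the black-ringed terminal (contact force between tester and terminal_black above 0.5 N).
It fails at once if the amber bottle, the jar or the blue capacitor is moved over 30 mm or tipped (distance of any of flux_bottle, lug_jar, can_cap from where it was at the start of the episode above 0.03 m or angle between any of flux_bottle, lug_jar, can_cap's own z axis and vertical above 0.5 rad).
It also fails if it takes over 62 s, if anything falls off the work surface, if the arm or the gripper's body presses on something with over 40 N, if the wrist force passes 120 N, or if a joint passes its speed limit or range.

### The arm

A 6-joint arm with a two-finger parallel gripper is mounted at the origin on a cart in front of the work surface, level with it; the furniture and walls round the work are solid. World frame = base frame: x ahead of the robot, y to its left, z up, the work surface at z = 0. Lengths are in m, angles in rad, forces in N, time in s.
With the tool pointing down it reaches from about 0.3 to 0.775 m from the base axis. Payload 14.6 kg.
Tool frame: the origin (TCP) lies midway between the tips of the shut fingers; the grasp point (between the pads) lies 19 mm behind it; z points along the fingers, y is the line along which they close (so a half turn about z gives the same grasp; the last joint's range is limited). The gripper opens to 94 mm and grips with 3 to 60 N. Pads are 16 mm wide; open, the fingers measure 119 mm over their backs; the gripper's body (75 mm by 177 mm) begins 78 mm behind the grasp point.
Start: joints at [1.159, 0.3, 1.521, -0, 1.321, -0.067], TCP at [0.186, 0.518, 0.205] pointing down, gripper open.
Joint ranges: [-3.03, 3.03], [-0.79, 2.21], [0.23, 2.52], [-1.04, 4.18], [0, 3.07], [-2.55, 2.55]. Speed limits (rad/s): [2.22, 2.22, 2.57, 3.14, 3.14, 3.14].

### API

Orientations are given as [roll, pitch, yaw] about the fixed x, y, z axes, in that order (R = Rz(yaw) Ry(pitch) Rx(roll)).
In Python, from station import ctrl gives the robot as it stands. The module is installed in compiled form; this text tells all that it offers.
- The arm moves only by the tool servo_tool, never from a script. Its argument "plan" is a list of rows, each a list of 7 numbers: the opening in per cent of the stroke, from 0 (shut) to 100 (fully open), then the shift along the tool's x, y, z in m, then the turn, a rotation vector about the tool's x, y, z in rad. A call has exactly 8 rows; each row shifts and turns the commanded pose from where the row before left it, along the tool's axes as they then stand; what a row does not reach is not made up. A row lasts 1/8 s, in which the tool goes at most 62.5 mm and 10.7 degrees, less where a joint would pass 70% of its speed; a pose out of reach is approached as far as the arm can. A call with a gripper value outside its range is refused whole. The fingers move at their own pace and stop on an object; "force" is the grip in N (left out, the last holds). Time passes only in rows, so rows that do not move let the fingers close, or fill a call up. It gives the time, the measured TCP pose, the force, the opening and the grip force at its end, in the units of the state.
- ctrl.get_obs(): the state, without advancing time (a new reading comes with each control period).
- ctrl.camera(name): name is "scene" or "side" or "wrist"; returns a dict with "pixels" (420x560x3 uint8, red, green, blue), "z_map" (420x560 float32, m along the optical axis (not along the pixel's ray), 0 where there is no reading), "mtx" (3x3 intrinsics, pixels), "pose" (4x4, takes a point from camera to world coordinates). Camera axes: x right, y up, looking along -z (the intrinsics and any distortion apply to the point x, -y, -z); pixel columns grow to the right and rows downward; lengths in m; the calibration is good to about 2 mm. A picture is of the moment at which its call begins.
- ctrl.hand_in(): hands the job in; it is judged then, once.
The state is a dict: "time_s": time; "qpos": joint angles; "joint_vel": joint speeds; "tau": joint torques, N m; "ee_pos": TCP position; "eef_rot": TCP orientation; "force": force on the tool from outside, world axes, zero at the start; "moment": the same for the moment, N m; "grip_width": finger opening in m; "grip_force": force on a finger pad.
Only numpy, scipy, OpenCV 4.12 (cv2) and the standard library are available. Lean on these libraries where they do the work, as an engineer would, in place of code of your own. Each camera call takes 0.05 s, during which the arm holds its last target. There are 200 camera calls.

## Working session

There is one attempt and no reset: what is moved stays moved. The work goes in short steps, Python scripts to look and compute and a tool call to move; the robot and the scene stay as the last step left them, time stands still between calls to the robot, and variables do not carry over. Pictures are saved under pics/ and viewed, at most 10 in all, crops included, and the job is handed in when it is done.

Besides the shell and the picture viewer there is one more tool, called as name(argument=value, ...), one argument or row to a line, values as JSON. servo_tool: Moves the arm, as the interface text tells. Its arguments: {"type":"object","properties":{"plan":{"type":"array","items":{"type":"array","items":{"type":"number"}}},"force":{"type":"number"}},"required":["plan"]}

```bash
mkdir -p pics; cat > h.py <<'E'
import numpy as np, cv2
from station import ctrl
def cam(n):
    c=ctrl.camera(n); return c
def pts(c):
    z=c["z_map"]; K=c["mtx"]; v,u=np.mgrid[:z.shape[0],:z.shape[1]]
    P=np.stack([(u-K[0,2])/K[0,0]*z,-(v-K[1,2])/K[1,1]*z,-z],-1)
    T=np.array(c["pose"]); return P@T[:3,:3].T+T[:3,3]
E
python3 - <<'E'
from h import *
a=cam("scene");b=cam("side")
for n,c in (("scene",a),("side",b)):
    cv2.imwrite(f"pics/{n}0.png",c["pixels"][...,::-1]); np.savez(f"{n}0.npz",**{k:np.array(v) for k,v in c.items()})
    print(n,np.round(c["pose"],3).tolist(),c["mtx"].tolist(),[k for k in c])
print(ctrl.get_obs())
E
```

```text
scene [[0.728, 0.506, -0.462, 0.013], [-0.685, 0.555, -0.471, -0.489], [0.018, 0.66, 0.751, 0.924], [0.0, 0.0, 0.0, 1.0]] [[484.06014420070073, 0.0, 268.0673689190673], [0.0, 484.06014420070073, 207.74938128392122], [0.0, 0.0, 1.0]] ['pixels', 'z_map', 'mtx', 'pose']
side [[0.997, 0.023, -0.069, 0.442], [-0.073, 0.406, -0.911, -1.059], [0.007, 0.914, 0.407, 0.589], [0.0, 0.0, 0.0, 1.0]] [[461.8499239772314, 0.0, 281.5112096868686], [0.0, 461.8499239772314, 213.529204786251], [0.0, 0.0, 1.0]] ['pixels', 'z_map', 'mtx', 'pose']
{'time_s': 0.1, 'qpos': array([ 1.15938192e+00,  3.00435654e-01,  1.52151081e+00, -2.14158214e-05,
        1.32071042e+00, -6.66153701e-02]), 'joint_vel': array([ 0.00410662, -0.00207023, -0.00200389, -0.00065763, -0.00253046,
        0.00058152]), 'tau': array([ 1.12407946e-03, -5.32641363e+01, -3.53281510e+01,  7.09531526e-02,
        2.35219148e-02, -4.41467603e-05]), 'ee_pos': array([0.18582548, 0.51740612, 0.2049355 ]), 'eef_rot': array([-3.14052940e+00, -5.01437000e-05,  2.79679891e+00]), 'force': array([-0.8470421 , -0.31918091, -0.42732898]), 'moment': array([-0.00798407,  0.06059845, -0.09178276]), 'grip_force': 0.0, 'grip_width': 0.09411693126466623}
```

View pics/scene0.png

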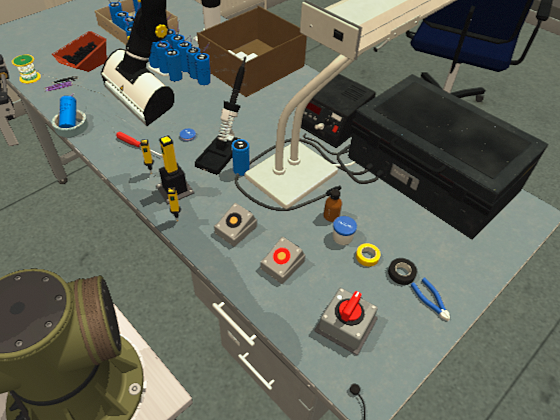

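View pics/side0.png

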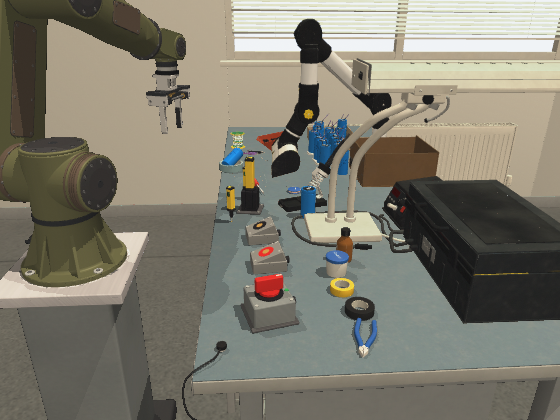

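The scene view shows the red handle at (350,308), red disc at (282,257), black terminal at (234,220), the big tester in its holder at (170,165) between two small look-alikes, the bottle at (333,205), jar at (345,228) and capacitor at (240,155). The side view shows the same layout, with the lamp's posts behind the terminals. Next I measure positions.

```bash
cat > m.py <<'E'
from h import *
def fit(n,lo,hi,box,zr,name):
    c=np.load(f"{n}0.npz"); P=pts(c); hsv=cv2.cvtColor(c["pixels"],cv2.COLOR_RGB2HSV)
    m=cv2.inRange(hsv,lo,hi)>0; w=np.zeros_like(m); u0,v0,u1,v1=box; w[v0:v1,u0:u1]=1
    m&=w&(P[...,2]>zr[0])&(P[...,2]<zr[1])&(c["z_map"]>0)
    Q=P[m]
    if len(Q)<5: print(n,name,"few",len(Q)); return Q
    r=cv2.minAreaRect((Q[:,:2]*1000).astype(np.float32))
    print(n,name,len(Q),"mean",Q.mean(0).round(4),"z",np.percentile(Q[:,2],[2,50,98]).round(4),"rect mm",np.round(r[0],1),np.round(r[1],1),round(r[2],1)); return Q
if __name__=="__main__":
    A=(0,0,0);B=(179,255,255)
    S=[("table",A,B,(300,270,310,280),(-1,1)),
    ("bartop",A,B,(325,280,375,325),(.088,.1)),("boxtop",A,B,(310,280,385,350),(.050,.058)),
    ("white",(0,0,150),(179,60,255),(325,280,375,325),(.085,.1)),
    ("green",(40,90,60),(85,255,255),(310,280,385,350),(.045,.065)),("whitedot",(0,0,190),(179,40,255),(310,280,385,350),(.045,.062)),
    ("redring",(0,150,120),(8,255,255),(258,235,305,280),(.02,.06)),("brassR",(12,90,100),(30,255,255),(258,235,305,280),(.02,.06)),
    ("brassB",(12,90,100),(30,255,255),(214,200,256,240),(.02,.06)),
    ("termR",A,B,(258,235,305,282),(.024,.06)),("termB",A,B,(212,200,258,246),(.024,.06)),
    ("testertop",(20,100,80),(35,255,255),(155,130,185,180),(.167,.18)),("tester",(20,100,80),(35,255,255),(155,130,185,180),(.08,.19)),
    ("holdertop",A,B,(150,150,200,200),(.066,.073)),
    ("dec1",(20,100,80),(35,255,255),(135,135,156,170),(.0,.2)),("dec2",(20,100,80),(35,255,255),(160,180,185,220),(.0,.2)),
    ("bottle",A,B,(318,180,345,225),(.02,.12)),("jar",A,B,(328,212,362,248),(.02,.08)),("cap",(100,100,50),(120,255,255),(228,135,252,178),(.02,.12)),
    ("captop",(100,100,50),(120,255,255),(228,135,252,178),(.09,.12))]
    for s in S: fit("scene",s[1],s[2],s[3],s[4],s[0])
    Q=np.vstack([fit("scene",A,B,(258,235,305,282),(.027,.06),"face")]);
    fit("side",(20,100,80),(35,255,255),(240,150,260,195),(.08,.19),"tester")
    fit("side",(20,100,80),(35,255,255),(240,150,260,195),(.167,.19),"testertop")
    fit("side",A,B,(245,270,295,300),(.088,.1),"bartop")
    fit("side",(12,90,100),(30,255,255),(245,240,295,275),(.02,.06),"brassR")
    fit("side",(0,150,120),(8,255,255),(245,240,295,275),(.02,.06),"redring")
    for n in("scene","side"):
        c=np.load(f"{n}0.npz");P=pts(c);q=P[P[...,2]>.2].reshape(-1,3);q=q[(q[:,0]>.2)&(q[:,0]<.9)&(abs(q[:,1])<.8)]
        h,_,_=np.histogram2d(q[:,0],q[:,1],bins=[np.arange(.2,.91,.1),np.arange(-.8,.81,.1)]);print(h.astype(int))
E
python3 m.py
```

```text
scene table 100 mean [ 0.5037 -0.112   0.0014] z [-0.0025  0.0013  0.0054] rect mm [ 504.4 -111.4] [28.  20.8] 43.6
scene bartop 205 mean [ 0.4758 -0.2585  0.0939] z [0.0898 0.0941 0.0973] rect mm [ 476.6 -257.9] [57.3 15. ] 14.2
scene boxtop 1067 mean [ 0.4714 -0.2613  0.0552] z [0.0511 0.0553 0.0579] rect mm [ 477.  -257.6] [88.9 88.2] 14.1
scene white 10 mean [ 0.4975 -0.2518  0.0945] z [0.0924 0.0946 0.0972] rect mm [ 498.2 -251.8] [11.1  3.6] 7.4
scene green few 0
scene whitedot 41 mean [ 0.4809 -0.2467  0.056 ] z [0.053  0.0564 0.0585] rect mm [ 479.5 -256.8] [77.6 76.9] 15.2
scene redring 170 mean [ 0.4785 -0.0596  0.0451] z [0.0372 0.0449 0.0529] rect mm [478.6 -59. ] [36.7 35.9] 43.1
scene brassR 49 mean [ 0.4789 -0.0598  0.0454] z [0.0414 0.0453 0.0511] rect mm [478.6 -60.3] [16.6 16.5] 27.3
scene brassB 53 mean [0.4672 0.0908 0.0452] z [0.0403 0.0447 0.0494] rect mm [467.3  92. ] [16.8 19. ] 49.8
scene termR 1032 mean [ 0.4796 -0.065   0.0424] z [0.0258 0.0424 0.0577] rect mm [489.2 -61.3] [93.7 65.7] 5.0
scene termB 914 mean [0.4689 0.0843 0.042 ] z [0.0251 0.0421 0.0576]
[... 2183 characters left out ...]
    0
     0    0]
 [   0    0    0    0    0    0    0  193 1200    0    0    0    0    0
     0    0]]
[[   0    0    0    0    0    0    0    0    0    0    0    0  635  493
     0    0]
 [   0    0    0    0    0    0    0    0    0    0    0    0    0    0
     0    0]
 [   0    0    0    0    0    0    0    0    0    0    0    0    0    0
     0    0]
 [   0    0    0    0    0    0    0    0    0    0    0    0    0    0
     0    0]
 [   0    0    0    0    0    0    0    0    0  165    0    0    0  394
  1725    0]
 [   0    0    0    0    0    0    0  144 1749  526    0   26    0    0
   351  245]
 [   0    0    0    0    0    0    0  319 1892    0    0    0    0    0
     0  304]]
```

```bash
cat >> h.py <<'E'
from scipy.spatial.transform import Rotation as Ro, Slerp
def rows(p1,R1,n,g,p0=None,R0=None):
    o=ctrl.get_obs()
    if p0 is None: p0,R0=np.array(o["ee_pos"]),Ro.from_euler("xyz",o["eef_rot"])
    d=(R0.inv()*R1).as_rotvec()
    p,R=np.array(p0),R0; out=[]
    for k in range(1,n+1):
        pt=p0+(np.array(p1)-p0)*k/n
        s=np.round(R.inv().apply(pt-p),3); t=np.round((R.inv()*(R0*Ro.from_rotvec(d*k/n))).as_rotvec(),3)
        p=p+R.apply(s); R=R*Ro.from_rotvec(t); out.append([g]+s.tolist()+t.tolist())
    print(out); return p,R
def down(yaw): return Ro.from_euler("xyz",[np.pi,0,yaw])
E
python3 -c "
from h import *
print(ctrl.get_obs()['time_s'])
rows([.4765,-.259,.2],down(.245),16,60)"
```

```text
0.1
[[60, -0.033, -0.04, 0.0, -0.0, 0.0, 0.159], [60, -0.04, -0.033, 0.001, -0.0, 0.0, 0.16], [60, -0.044, -0.027, 0.0, -0.0, 0.0, 0.159], [60, -0.048, -0.02, 0.0, -0.0, 0.0, 0.16], [60, -0.05, -0.012, 0.001, -0.0, 0.0, 0.159], [60, -0.052, -0.003, 0.0, 0.0, 0.001, 0.16], [60, -0.052, 0.004, 0.0, -0.0, -0.0, 0.159], [60, -0.05, 0.013, 0.001, -0.0, -0.0, 0.16], [60, -0.047, 0.021, -0.0, -0.0, -0.0, 0.159], [60, -0.044, 0.027, 0.0, -0.0, -0.0, 0.16], [60, -0.039, 0.035, 0.001, -0.0, 0.0, 0.159], [60, -0.033, 0.04, -0.0, -0.0, 0.0, 0.16], [60, -0.026, 0.045, 0.0, -0.0, 0.0, 0.159], [60, -0.018, 0.048, 0.0, -0.0, 0.0, 0.16], [60, -0.011, 0.051, 0.001, -0.0, 0.001, 0.159], [60, -0.002, 0.052, 0.0, -0.0, -0.0, 0.16]]
```

servo_tool(
  plan=[
    [60, -0.033, -0.04, 0, 0, 0, 0.16],
    [60, -0.04, -0.033, 0, 0, 0, 0.16],
    [60, -0.044, -0.027, 0, 0, 0, 0.16],
    [60, -0.048, -0.02, 0, 0, 0, 0.16],
    [60, -0.05, -0.012, 0, 0, 0, 0.16],
    [60, -0.052, -0.003, 0, 0, 0, 0.16],
    [60, -0.052, 0.004, 0, 0, 0, 0.16],
    [60, -0.05, 0.013, 0, 0, 0, 0.16],
  ],
)

```text
time_s: 1.1
ee_pos: [0.3306, 0.1274, 0.2055]
eef_rot: [3.141, -0.0, 1.512]
force: [0.0, 0.4, -0.9]
grip_width: 0.0564
grip_force: 0.0
```

servo_tool(
  plan=[
    [60, -0.047, 0.021, 0, 0, 0, 0.16],
    [60, -0.044, 0.027, 0, 0, 0, 0.16],
    [60, -0.039, 0.035, 0, 0, 0, 0.16],
    [60, -0.033, 0.04, 0, 0, 0, 0.16],
    [60, -0.026, 0.045, 0, 0, 0, 0.16],
    [60, -0.018, 0.048, 0, 0, 0, 0.16],
    [60, -0.011, 0.051, 0, 0, 0, 0.16],
    [60, -0.002, 0.052, 0, 0, 0, 0.16],
  ],
)

```text
time_s: 2.1
ee_pos: [0.474, -0.262, 0.2051]
eef_rot: [-3.141, 0.0, 0.231]
force: [0.5, 0.5, 0.4]
grip_width: 0.0567
grip_force: 0.0
```

```bash
python3 -c "
from h import *
o=ctrl.get_obs();print(o['time_s'],o['ee_pos'],o['eef_rot'],o['grip_width'])
rows([.4765,-.259,.064],down(.245),7,60)"
```

```text
2.1 [ 0.47395558 -0.26195193  0.20514475] [-3.14119502e+00  2.65391507e-04  2.31269926e-01] 0.056687621938998504
[[60, 0.0, -0.0, 0.02, -0.0, 0.0, -0.002], [60, 0.001, -0.001, 0.02, -0.0, 0.0, -0.002], [60, 0.0, 0.0, 0.02, -0.0, 0.0, -0.002], [60, 0.001, -0.0, 0.021, -0.0, 0.0, -0.002], [60, 0.0, -0.001, 0.02, -0.0, 0.0, -0.002], [60, 0.001, 0.0, 0.02, -0.0, 0.0, -0.002], [60, 0.0, -0.0, 0.02, -0.0, 0.0, -0.002]]
```

servo_tool(
  plan=[
    [60, 0.003, -0.002, 0.02, 0, 0, -0.014],
    [60, 0, 0, 0.02, 0, 0, 0],
    [60, 0, 0, 0.021, 0, 0, 0],
    [60, 0, 0, 0.02, 0, 0, 0],
    [60, 0, 0, 0.02, 0, 0, 0],
    [60, 0, 0, 0.02, 0, 0, 0],
    [60, 0, 0, 0.02, 0, 0, 0],
    [60, 0, 0, 0, 0, 0, 0],
  ],
)

```text
time_s: 3.1
ee_pos: [0.4754, -0.2571, 0.0631]
eef_rot: [-3.139, 0.002, 0.251]
force: [0.2, 0.2, 0.6]
grip_width: 0.0566
grip_force: 0.0
```

servo_tool(
  plan=[
    [0, 0, 0, 0, 0, 0, 0],
    [0, 0, 0, 0, 0, 0, 0],
    [0, 0, 0, 0, 0, 0, 0],
    [0, 0, 0, 0, 0, 0, 0],
    [0, 0, 0, 0, 0, 0, 0],
    [0, 0, 0, 0, 0, 0, 0],
    [0, 0, 0, 0, 0, 0, 0],
    [0, 0, 0, 0, 0, 0, 0],
  ],
  force=20,
)

```text
time_s: 4.1
ee_pos: [0.4765, -0.2586, 0.0647]
eef_rot: [3.139, -0.001, 0.251]
force: [1.9, -7.2, -1.8]
grip_width: 0.015
grip_force: 20.0
```

servo_tool(
  plan=[
    [0, 0, 0, 0, 0, 0, -0.13],
    [0, 0, 0, 0, 0, 0, -0.13],
    [0, 0, 0, 0, 0, 0, -0.13],
    [0, 0, 0, 0, 0, 0, -0.13],
    [0, 0, 0, 0, 0, 0, -0.13],
    [0, 0, 0, 0, 0, 0, -0.13],
    [0, 0, 0, 0, 0, 0, -0.13],
    [0, 0, 0, 0, 0, 0, -0.13],
  ],
)

```text
time_s: 5.1
ee_pos: [0.4776, -0.2596, 0.0648]
eef_rot: [3.136, 0.003, 1.295]
force: [10.8, -15.4, -11.5]
grip_width: 0.015
grip_force: 20.0
```

servo_tool(
  plan=[
    [0, 0, 0, 0, 0, 0, 0],
    [0, 0, 0, 0, 0, 0, 0],
    [60, 0, 0, 0, 0, 0, 0],
    [60, 0, 0, 0, 0, 0, 0],
    [60, 0, 0, 0, 0, 0, 0],
    [60, 0, 0, 0, 0, 0, 0],
    [60, 0, 0, 0, 0, 0, 0],
    [60, 0, 0, -0.03, 0, 0, 0],
  ],
)

```text
time_s: 6.1
ee_pos: [0.4752, -0.257, 0.0931]
eef_rot: [-3.138, -0.001, 1.291]
force: [0.6, -0.7, -0.1]
grip_width: 0.0563
grip_force: 0.0
```

servo_tool(
  plan=[
    [60, 0, 0, -0.03, 0, 0, 0],
    [60, 0, 0, -0.03, 0, 0, 0],
    [60, 0, 0, -0.03, 0, 0, 0],
    [60, 0, 0, -0.03, 0, 0, 0],
    [60, 0, 0, 0, 0, 0, 0],
    [60, 0, 0, 0, 0, 0, 0],
    [60, 0, 0, 0, 0, 0, 0],
    [60, 0, 0, 0, 0, 0, 0],
  ],
)

```text
time_s: 7.1
ee_pos: [0.476, -0.2575, 0.2137]
eef_rot: [-3.141, -0.0, 1.291]
force: [-0.2, -0.0, -0.3]
grip_width: 0.0564
grip_force: 0.0
```

```bash
python3 -c "
from h import *
import m
c=cam('scene');np.savez('scene0.npz',**c);cv2.imwrite('pics/s1.png',cv2.resize(c['pixels'][250:370,280:420,::-1],None,fx=4,fy=4))
m.fit('scene',(0,120,80),(9,255,255),(310,270,390,340),(.088,.1),'bar')
c=cam('side');np.savez('side0.npz',**c)
m.fit('side',(0,120,80),(9,255,255),(245,260,295,300),(.088,.1),'bar')
print(ctrl.get_obs())
Pa=rows([.33,.05,.23],down(1.386),8,60)
print();rows([.4425,.2975,.23],down(1.386),8,60,*Pa)"
```

```text
scene bar 205 mean [ 0.4752 -0.2607  0.0936] z [0.0883 0.0941 0.0972] rect mm [ 477.4 -257.4] [57.2 16.5] 72.9
side bar 128 mean [ 0.4767 -0.2647  0.0928] z [0.0883 0.0932 0.0955] rect mm [ 477.8 -260.1] [59.5 14.7] 73.7
{'time_s': 7.2, 'qpos': array([-5.63527557e-01,  2.74210498e-01,  1.53366616e+00, -1.47372176e-05,
        1.33431676e+00, -2.83520267e-01]), 'joint_vel': array([-0.00025761, -0.00269321, -0.00182631,  0.00010094,  0.00041872,
       -0.00035114]), 'tau': array([ 1.75036654e-03, -5.17099392e+01, -3.53493869e+01,  6.49244408e-02,
        3.32016894e-02, -1.26363507e-04]), 'ee_pos': array([ 0.47612077, -0.25755885,  0.21405833]), 'eef_rot': array([-3.14101187e+00, -1.54302878e-04,  1.29079245e+00]), 'force': array([-0.79929208, -0.08457973,  1.01813757]), 'moment': array([-0.08922799,  0.12314604,  0.01767847]), 'grip_force': 0.0, 'grip_width': 0.05594460864240315}
[[60, 0.032, -0.028, -0.002, -0.0, -0.0, -0.012], [60, 0.032, -0.028, -0.002, -0.0, -0.0, -0.012], [60, 0.033, -0.027, -0.002, -0.0, -0.0, -0.012], [60, 0.033, -0.027, -0.002, -0.0, -0.0, -0.012], [60, 0.033, -0.027, -0.002, -0.0, -0.0, -0.012], [60, 0.033, -0.026, -0.002, -0.0, -0.0, -0.011], [60, 0.034, -0.026, -0.002, -0.0, -0.0, -0.012], [60, 0.034, -0.026, -0.002, -0.001, -0.0, -0.012]]

[[60, 0.033, 0.008, 0.0, 0.0, -0.0, -0.0], [60, 0.033, 0.008, 0.0, 0.0, -0.0, -0.0], [60, 0.033, 0.009, 0.0, 0.0, -0.0, -0.0], [60, 0.033, 0.008, 0.0, 0.0, -0.0, -0.0], [60, 0.033, 0.008, 0.0, 0.0, -0.0, -0.0], [60, 0.033, 0.008, 0.0, 0.0, -0.0, -0.0], [60, 0.033, 0.008, 0.0, 0.0, -0.0, -0.0], [60, 0.033, 0.009, 0.0, 0.0, -0.0, -0.0]]
```

The isolator is off: the bar now lies at about 73° against about 14° at the start. Next, the tester.

servo_tool(
  plan=[
    [60, 0.032, -0.028, -0.002, 0, 0, -0.012],
    [60, 0.032, -0.028, -0.002, 0, 0, -0.012],
    [60, 0.033, -0.027, -0.002, 0, 0, -0.012],
    [60, 0.033, -0.027, -0.002, 0, 0, -0.012],
    [60, 0.033, -0.027, -0.002, 0, 0, -0.012],
    [60, 0.033, -0.026, -0.002, 0, 0, -0.012],
    [60, 0.034, -0.026, -0.002, 0, 0, -0.012],
    [60, 0.034, -0.026, -0.002, 0, 0, -0.012],
  ],
)

```text
time_s: 8.2
ee_pos: [0.3287, 0.0507, 0.2306]
eef_rot: [3.141, -0.0, 1.387]
force: [1.3, -0.3, 0.3]
grip_width: 0.0565
grip_force: 0.0
```

servo_tool(
  plan=[
    [60, 0.033, 0.008, 0, 0, 0, 0],
    [60, 0.033, 0.008, 0, 0, 0, 0],
    [60, 0.033, 0.009, 0, 0, 0, 0],
    [60, 0.033, 0.008, 0, 0, 0, 0],
    [60, 0.033, 0.008, 0, 0, 0, 0],
    [60, 0.033, 0.008, 0, 0, 0, 0],
    [60, 0.033, 0.008, 0, 0, 0, 0],
    [60, 0.033, 0.009, 0, 0, 0, 0],
  ],
)

```text
time_s: 9.2
ee_pos: [0.443, 0.2983, 0.2303]
eef_rot: [-3.142, 0.0, 1.387]
force: [-0.0, 0.6, 0.6]
grip_width: 0.0563
grip_force: 0.0
```

```bash
python3 -c "
from h import *
c=cam('wrist');cv2.imwrite('pics/w1.png',c['pixels'][...,::-1])
import m
np.savez('wrist0.npz',**c)
m.fit('wrist',(20,100,80),(35,255,255),(0,0,560,420),(.165,.18),'top')
m.fit('wrist',(20,100,80),(35,255,255),(0,0,560,420),(.14,.165),'side')
o=ctrl.get_obs();print(o['time_s'],o['ee_pos'],o['eef_rot'])
rows([.443,.2975,.12],down(1.386),7,60)"
```

```text
wrist top 526 mean [0.4461 0.2999 0.1715] z [0.1702 0.1715 0.173 ] rect mm [445.3 299.8] [19.9 18.6] 79.9
wrist side 173 mean [0.4463 0.3122 0.1531] z [0.1411 0.1528 0.164 ] rect mm [446.3 311.3] [ 2.9 24.7] 80.1
9.25 [0.44386108 0.30070275 0.22986011] [-3.14133295e+00 -4.91050028e-04  1.38765730e+00]
[[60, -0.0, -0.0, 0.016, -0.0, -0.0, 0.0], [60, -0.001, -0.0, 0.015, -0.0, -0.0, 0.0], [60, -0.0, -0.0, 0.016, -0.0, -0.0, 0.001], [60, -0.001, -0.0, 0.016, -0.0, -0.0, -0.0], [60, -0.0, -0.0, 0.015, -0.0, -0.0, 0.0], [60, -0.001, -0.0, 0.016, -0.0, -0.0, 0.0], [60, -0.0, -0.0, 0.016, -0.0, -0.0, 0.001]]
```

View pics/w1.png

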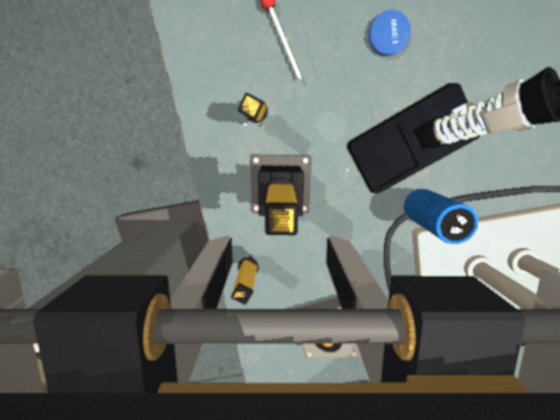

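The wrist view shows the tester's top at (282,220), centred between the fingers, with the small look-alikes at (253,107) and (245,278) clear of them. I go straight down and grip.

servo_tool(
  plan=[
    [60, 0, 0.001, 0.016, 0, 0, 0],
    [60, 0, 0, 0.016, 0, 0, 0],
    [60, 0, 0, 0.016, 0, 0, 0],
    [60, 0, 0, 0.016, 0, 0, 0],
    [60, 0, 0, 0.016, 0, 0, 0],
    [60, 0, 0, 0.015, 0, 0, 0],
    [60, 0, 0, 0.015, 0, 0, 0],
    [60, 0, 0, 0, 0, 0, 0],
  ],
)

```text
time_s: 10.25
ee_pos: [0.4432, 0.2968, 0.1192]
eef_rot: [-3.14, 0.001, 1.387]
force: [-0.0, -0.3, 0.3]
grip_width: 0.0564
grip_force: 0.0
```

servo_tool(
  plan=[
    [0, 0, 0, 0, 0, 0, 0],
    [0, 0, 0, 0, 0, 0, 0],
    [0, 0, 0, 0, 0, 0, 0],
    [0, 0, 0, 0, 0, 0, 0],
    [0, 0, 0, 0, 0, 0, 0],
    [0, 0, 0, 0, 0, 0, 0],
    [0, 0, 0, 0, 0, 0, 0],
    [0, 0, 0, 0, 0, 0, 0],
  ],
  force=30,
)

```text
time_s: 11.25
ee_pos: [0.4437, 0.2971, 0.1207]
eef_rot: [3.141, -0.0, 1.387]
force: [-0.3, -1.1, 5.5]
grip_width: 0.0261
grip_force: 30.0
```

servo_tool(
  plan=[
    [0, 0, 0, -0.008, 0, 0, 0],
    [0, 0, 0, -0.016, 0, 0, 0],
    [0, 0, 0, -0.018, 0, 0, 0],
    [0, 0, 0, -0.018, 0, 0, 0],
    [0, 0, 0, -0.018, 0, 0, 0],
    [0, 0, 0, -0.018, 0, 0, 0],
    [0, 0, 0, -0.018, 0, 0, 0],
    [0, 0, 0, -0.016, 0, 0, 0],
  ],
)

```text
time_s: 12.25
ee_pos: [0.4436, 0.297, 0.252]
eef_rot: [3.141, -0.001, 1.387]
force: [0.4, 0.6, -1.2]
grip_width: 0.0254
grip_force: 30.0
```

```bash
python3 -c "
from h import *
import m
o=ctrl.get_obs();print(o['time_s'],o['ee_pos'],o['eef_rot'],o['grip_width'])
for n in('scene','side'):
    c=cam(n);np.savez(n+'0.npz',**c)
    Q=m.fit(n,(0,0,0),(179,255,255),(120,60,300,230),(.14,.33),'all')
    P=pts(c);k=(np.linalg.norm(P[...,:2]-[.4437,.297],axis=-1)<.04)&(P[...,2]>.14)
    for z in np.arange(.13,.31,.01):
        q=P[k&(abs(P[...,2]-z)<.005)]
        if len(q)>3: print(round(z,3),len(q),q.mean(0).round(4),np.ptp(q[:,:2],axis=0).round(3),np.median(c['pixels'][k&(abs(P[...,2]-z)<.005)],axis=0))
    v,u=np.where(k);print(u.min(),u.max(),v.min(),v.max())
    cv2.imwrite('pics/l_%s.png'%n,cv2.resize(c['pixels'][40:230,120:320,::-1],None,fx=3,fy=3))
"
```

```text
12.25 [0.44357088 0.29700021 0.2520119 ] [ 3.14102362e+00 -5.02880206e-04  1.38685350e+00] 0.02543601294382329
scene all 1842 mean [0.5552 0.255  0.2352] z [0.1456 0.2352 0.3236] rect mm [610.8 226.7] [354.1 247.2] 11.9
0.15 5 [0.443  0.2973 0.153 ] [0.005 0.003] [157. 142.  84.]
0.16 8 [0.4426 0.2988 0.16  ] [0.004 0.006] [107. 103.  94.]
0.17 7 [0.4418 0.2949 0.1713] [0.008 0.005] [35. 37. 35.]
0.18 21 [0.4404 0.295  0.1798] [0.012 0.011] [15. 14. 15.]
0.19 23 [0.4417 0.2946 0.1889] [0.013 0.012] [17. 16. 16.]
0.2 6 [0.4331 0.2909 0.2041] [0.017 0.024] [32.5 35.  34. ]
0.21 88 [0.4393 0.2913 0.2091] [0.039 0.034] [30.5 28.5 17. ]
0.22 43 [0.4384 0.2919 0.2199] [0.023 0.026] [158. 119.   1.]
0.23 49 [0.4387 0.2908 0.2298] [0.025 0.026] [157. 119.   1.]
0.24 50 [0.4397 0.2905 0.2399] [0.024 0.025] [157. 118.   2.]
0.25 46 [0.4407 0.2888 0.2503] [0.03  0.012] [157. 118.   1.]
0.26 67 [0.4401 0.2888 0.2606] [0.048 0.033] [141. 119.  37.]
0.27 97 [0.439  0.2896 0.2699] [0.048 0.026] [130. 119.  65.]
0.28 96 [0.4397 0.2899 0.2801] [0.05  0.031] [129. 118.  79.]
0.29 94 [0.4388 0.2902 0.2
[... 521 characters left out ...]
8. 29.]
0.2 14 [0.4434 0.2943 0.1987] [0.015 0.01 ] [29. 28. 28.]
0.21 40 [0.4438 0.2889 0.2098] [0.033 0.027] [38.5 37.  30. ]
0.22 36 [0.444  0.2879 0.2202] [0.027 0.017] [182. 142.  40.]
0.23 32 [0.4444 0.2898 0.2302] [0.027 0.026] [182. 141.  40.]
0.24 31 [0.4442 0.2899 0.2397] [0.027 0.025] [182. 141.  40.]
0.25 34 [0.4433 0.2888 0.2497] [0.027 0.024] [182. 142.  40.]
0.26 44 [0.4423 0.2882 0.2603] [0.044 0.016] [171.5 141.   41. ]
0.27 57 [0.4424 0.2883 0.2699] [0.05  0.017] [152. 141.  47.]
0.28 62 [0.4426 0.2877 0.2799] [0.05 0.02] [152. 141.  49.]
0.29 59 [0.4425 0.2879 0.2898] [0.05  0.019] [152. 141.  41.]
0.3 67 [0.442  0.2884 0.3001] [0.05  0.015] [120. 112.  40.]
233 261 47 165
```

View pics/l_side.png

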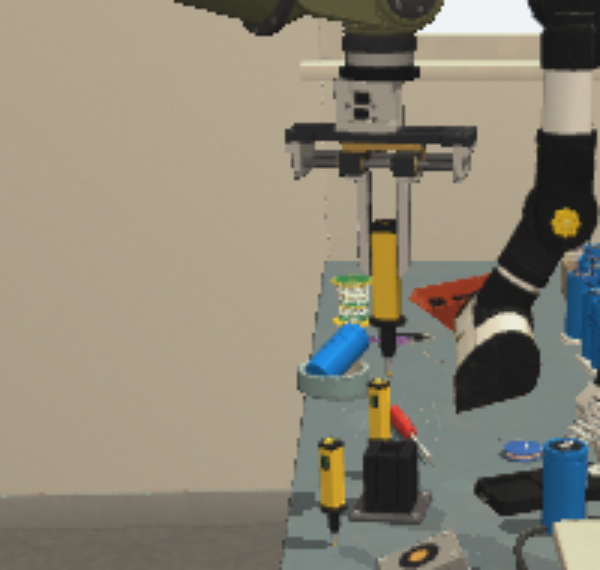

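The side view shows the tester gripped upright and clear of its holder (tip at about (388,375) in the crop). Next I fit the face's normal and plan the hover.

```bash
cat >> h.py <<'E'
OFF=np.array([.0024,.0004,.107]); C=np.array([.479,-.060,.0445])
def target(n,gap,yaw=1.386):   # gap: free tip above the disc, along n
    R0=down(yaw); z=-n/np.linalg.norm(n); a=R0.apply([0,0,1])
    v=np.cross(a,z); R=Ro.from_rotvec(v/np.linalg.norm(v)*np.arcsin(np.linalg.norm(v)))*R0
    return C+gap*n-R.apply(OFF),R
E
python3 -c "
from h import *
for nm,box in(('scene',(258,235,305,282)),('side',(245,240,295,275))):
    c=np.load(nm+'0.npz');P=pts(c);u0,v0,u1,v1=box
    q=P[v0:v1,u0:u1].reshape(-1,3);q=q[np.linalg.norm(q-C,axis=1)<.028]
    for _ in range(4):
        m=q.mean(0);w=np.linalg.svd(q-m)[2][2];w*=np.sign(w[2]);q=q[abs((q-m)@w)<.004]
    print(nm,len(q),w.round(3),'tilt',np.arccos(w[2]).round(3),'dir',np.degrees(np.arctan2(-w[1],-w[0])).round(1),'disc z off',((C-m)@w).round(4))
t=np.radians(5);s=np.sin(.35)
n=np.array([-s*np.cos(t),-s*np.sin(t),np.cos(.35)])
p,R=target(n,.08);print(p,R.as_euler('xyz'))
rows(p,R,16,0)
"
```

```text
scene 440 [-0.349 -0.039  0.936] tilt 0.359 dir 6.4 disc z off -0.0002
side 197 [-0.337 -0.038  0.941] tilt 0.346 dir 6.4 disc z off 0.0001
[ 0.41435015 -0.06786879  0.21980944] [ 2.80349115 -0.09227402  1.40176017]
[[0, -0.023, 0.002, 0.002, -0.021, 0.006, 0.0], [0, -0.023, 0.003, 0.002, -0.021, 0.005, 0.0], [0, -0.022, 0.002, 0.002, -0.021, 0.006, 0.0], [0, -0.023, 0.002, 0.002, -0.021, 0.006, 0.0], [0, -0.023, 0.002, 0.001, -0.021, 0.006, 0.0], [0, -0.023, 0.002, 0.002, -0.021, 0.005, 0.0], [0, -0.023, 0.003, 0.001, -0.02, 0.006, 0.0], [0, -0.023, 0.002, 0.002, -0.021, 0.006, 0.0], [0, -0.022, 0.002, 0.001, -0.021, 0.006, 0.0], [0, -0.023, 0.002, 0.001, -0.021, 0.005, 0.0], [0, -0.023, 0.002, 0.001, -0.021, 0.006, 0.0], [0, -0.023, 0.002, 0.002, -0.021, 0.006, 0.0], [0, -0.023, 0.002, 0.0, -0.021, 0.006, 0.001], [0, -0.023, 0.002, 0.001, -0.021, 0.005, -0.0], [0, -0.023, 0.002, 0.001, -0.021, 0.006, -0.0], [0, -0.023, 0.002, 0.001, -0.021, 0.006, -0.0]]
```

servo_tool(
  plan=[
    [0, -0.023, 0.002, 0.002, -0.021, 0.006, 0],
    [0, -0.023, 0.002, 0.002, -0.021, 0.006, 0],
    [0, -0.023, 0.002, 0.002, -0.021, 0.006, 0],
    [0, -0.023, 0.002, 0.002, -0.021, 0.006, 0],
    [0, -0.023, 0.002, 0.001, -0.021, 0.006, 0],
    [0, -0.023, 0.002, 0.002, -0.021, 0.006, 0],
    [0, -0.023, 0.003, 0.001, -0.021, 0.006, 0],
    [0, -0.023, 0.002, 0.002, -0.021, 0.006, 0],
  ],
)

```text
time_s: 13.35
ee_pos: [0.4275, 0.1123, 0.2335]
eef_rot: [2.973, -0.048, 1.391]
force: [0.3, -0.2, -1.5]
grip_width: 0.0257
grip_force: 30.0
```

servo_tool(
  plan=[
    [0, -0.023, 0.002, 0.001, -0.021, 0.006, 0],
    [0, -0.023, 0.002, 0.001, -0.021, 0.006, 0],
    [0, -0.023, 0.002, 0.001, -0.021, 0.006, 0],
    [0, -0.023, 0.002, 0.001, -0.021, 0.006, 0],
    [0, -0.023, 0.002, 0, -0.021, 0.006, 0],
    [0, -0.023, 0.002, 0.001, -0.021, 0.006, 0],
    [0, -0.023, 0.002, 0.001, -0.021, 0.006, 0],
    [0, -0.021, 0.002, 0.001, -0.021, 0.006, 0],
  ],
)

```text
time_s: 14.35
ee_pos: [0.4126, -0.0692, 0.2182]
eef_rot: [2.805, -0.094, 1.403]
force: [0.4, 0.0, -1.5]
grip_width: 0.0256
grip_force: 30.0
```

```bash
python3 -c "
from h import *
t=np.radians(6);s=np.sin(.35)
n=np.array([-s*np.cos(t),-s*np.sin(t),np.cos(.35)])
o=ctrl.get_obs();print(o['time_s'],o['ee_pos'],o['eef_rot'],o['force'])
p,R=target(n,.025);print(p,R.as_euler('xyz'))
rows(p,R,7,0)
"
```

```text
14.35 [ 0.41263026 -0.06916691  0.218154  ] [ 2.80451142 -0.09431612  1.40268124] [ 0.37367424  0.04996477 -1.47651079]
[ 0.43321569 -0.06701009  0.1681308 ] [ 2.80506324 -0.09805041  1.40266888]
[[0, 0.0, 0.0, 0.008, 0.0, 0.001, 0.0], [0, 0.0, 0.001, 0.007, 0.0, 0.0, 0.0], [0, 0.0, -0.0, 0.008, 0.0, 0.001, 0.001], [0, 0.0, 0.0, 0.008, 0.0, 0.0, -0.0], [0, 0.001, 0.001, 0.008, 0.0, 0.001, -0.0], [0, -0.0, -0.0, 0.007, 0.0, 0.0, 0.0], [0, -0.0, 0.0, 0.008, 0.001, 0.001, 0.0]]
```

servo_tool(
  plan=[
    [0, 0.001, 0.002, 0.008, 0, 0.002, 0],
    [0, 0, 0, 0.008, 0, 0.002, 0],
    [0, 0, 0, 0.008, 0, 0, 0],
    [0, 0, 0, 0.008, 0, 0, 0],
    [0, 0, 0, 0.008, 0, 0, 0],
    [0, 0, 0, 0.008, 0, 0, 0],
    [0, 0, 0, 0.006, 0, 0, 0],
    [0, 0, 0, 0, 0, 0, 0],
  ],
)

```text
time_s: 15.35
ee_pos: [0.4334, -0.0659, 0.1682]
eef_rot: [2.805, -0.098, 1.404]
force: [-0.4, -0.1, -1.9]
grip_width: 0.0262
grip_force: 30.0
```

```bash
cat > chk.py <<'E'
from h import *
n=np.array([-.341,-.036,.939])
o=ctrl.get_obs();print(o['time_s'],o['ee_pos'],o['eef_rot'],o['force'])
R=Ro.from_euler('xyz',o['eef_rot']);tip=o['ee_pos']+R.apply(OFF);print('pred tip',tip,'rel (tool)',R.inv().apply(C-tip).round(4),'ang',np.degrees(np.arccos(-R.apply([0,0,1])@n)))
ims=[]
for nm in('scene','side'):
    c=cam(nm);np.savez(nm+'0.npz',**c);T=np.array(c['pose']);K=c['mtx']
    def pr(X):
        q=T[:3,:3].T@(X-T[:3,3]);return K[0,0]*q[0]/-q[2]+K[0,2],K[1,1]*-q[1]/-q[2]+K[1,2]
    P=pts(c);L=R.inv().apply((P-o['ee_pos']).reshape(-1,3)).reshape(P.shape)
    for a,b in((.096,.112),(.085,.096),(.065,.085),(.02,.05)):
        k=(np.hypot(L[...,0]-OFF[0],L[...,1]-OFF[1])<.022)&(L[...,2]>a)&(L[...,2]<b)
        if k.sum()>2: print(nm,a,b,k.sum(),L[k].mean(0).round(4),L[k].min(0).round(4),L[k].max(0).round(4))
    u,v=map(int,pr(C));print(nm,'C px',np.round(pr(C),1),'tip px',np.round(pr(tip),1))
    ims.append(cv2.resize(c['pixels'][v-45:v+25,u-35:u+35,::-1],None,fx=5.5,fy=5.5,interpolation=cv2.INTER_CUBIC))
import sys;cv2.imwrite(sys.argv[1],np.hstack(ims))
E
python3 chk.py pics/c1.png
```

```text
15.35 [ 0.43344071 -0.06589709  0.16822192] [ 2.80523631 -0.09811174  1.40411472] [-0.41846478 -0.09846478 -1.86219054]
pred tip [ 0.47067456 -0.05971966  0.06807004] rel (tool) [-0.0012  0.      0.025 ] ang 1.5185382674247794
scene 0.085 0.096 4 [0.0013 0.0003 0.0948] [ 0.0001 -0.0021  0.0936] [0.003  0.0026 0.0959]
scene 0.065 0.085 5 [-0.0036 -0.0002  0.0755] [-0.0051 -0.0039  0.0716] [-0.0023  0.0037  0.0816]
scene 0.02 0.05 139 [-0.0065 -0.0011  0.0385] [-0.016  -0.0182  0.0203] [0.011  0.0185 0.0489]
scene C px [281.4 255.6] tip px [279.  251.3]
side 0.096 0.112 9 [ 0.0014 -0.0004  0.1   ] [-0.0016 -0.0035  0.0962] [0.0037 0.0026 0.104 ]
side 0.085 0.096 9 [0.0005 0.0008 0.0904] [-0.0023 -0.0019  0.0861] [0.0057 0.0028 0.095 ]
side 0.065 0.085 40 [-0.0032  0.0018  0.0729] [-0.0074 -0.0069  0.0652] [0.0031 0.0085 0.0825]
side 0.02 0.05 161 [-0.0078  0.0036  0.0355] [-0.0168 -0.0174  0.0202] [0.0166 0.0188 0.0488]
side C px [265.5 250.9] tip px [262.  242.4]
```

View pics/c1.png

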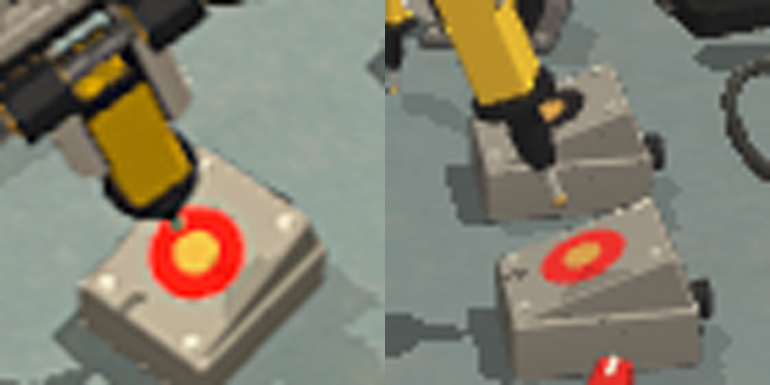

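In the close-up, the tip at scene (278,250) and side (262,241) agrees with the prediction within 1 px. The disc at (281.5,256) and (266,251) matches too. Now a slow approach.

servo_tool(
  plan=[
    [0, -0.001, 0, 0.005, 0, 0, 0],
    [0, 0, 0, 0.005, 0, 0, 0],
    [0, 0, 0, 0.005, 0, 0, 0],
    [0, 0, 0, 0.005, 0, 0, 0],
    [0, 0, 0, 0.003, 0, 0, 0],
    [0, 0, 0, 0.002, 0, 0, 0],
    [0, 0, 0, 0.002, 0, 0, 0],
    [0, 0, 0, 0.001, 0, 0, 0],
  ],
)

```text
time_s: 16.45
ee_pos: [0.443, -0.066, 0.1423]
eef_rot: [2.804, -0.098, 1.404]
force: [-1.5, 0.4, 0.5]
grip_width: 0.026
grip_force: 30.0
```

servo_tool(
  plan=[
    [0, 0, 0, 0, 0, 0, 0],
    [0, 0, 0, 0, 0, 0, 0],
    [0, 0, 0, 0, 0, 0, 0],
    [0, 0, 0, 0, 0, 0, 0],
    [0, 0, 0, 0.001, 0, 0, 0],
    [0, 0, 0, 0, 0, 0, 0],
    [0, 0, 0, 0, 0, 0, 0],
    [0, 0, 0, 0, 0, 0, 0],
  ],
)

```text
time_s: 17.45
ee_pos: [0.4433, -0.0659, 0.1414]
eef_rot: [2.804, -0.098, 1.404]
force: [-0.2, 0.6, 0.1]
grip_width: 0.0263
grip_force: 30.0
```

```bash
python3 chk.py pics/c2.png; python3 -c "
from h import *
n=np.array([-.341,-.036,.939]);f=[]
for i in range(6): cam('wrist'); f.append(ctrl.get_obs()['force']@n)
print(np.round(f,2))"
```

```text
17.45 [ 0.44327729 -0.06592518  0.1413725 ] [ 2.80431792 -0.09793195  1.40416855] [-0.19195202  0.63779499  0.08521553]
pred tip [ 0.48059863 -0.05978202  0.04125108] rel (tool) [-0.0002 -0.0004 -0.0036] ang 1.5185826288850777
scene 0.096 0.112 215 [-0.0027 -0.0002  0.1029] [-0.0195 -0.0209  0.0966] [0.0184 0.0213 0.1081]
scene 0.085 0.096 3 [0.0007 0.001  0.0935] [ 0.0003 -0.0005  0.0902] [0.0015 0.0027 0.096 ]
scene 0.065 0.085 4 [-0.0033 -0.0001  0.076 ] [-0.0059 -0.0037  0.0703] [-0.0015  0.0041  0.082 ]
scene 0.02 0.05 125 [-0.0063 -0.0014  0.0386] [-0.0151 -0.0183  0.0205] [0.0121 0.0182 0.0496]
scene C px [281.4 255.6] tip px [281.8 256. ]
side 0.096 0.112 125 [-0.0005  0.0015  0.1032] [-0.0183 -0.0202  0.0968] [0.0236 0.0223 0.1065]
side 0.085 0.096 10 [0.0011 0.0003 0.0903] [-0.0022 -0.0024  0.085 ] [0.0059 0.002  0.0951]
side 0.065 0.085 37 [-0.0033  0.0017  0.0729] [-0.0072 -0.0061  0.0653] [0.002  0.008  0.0828]
side 0.02 0.05 165 [-0.0072  0.003   0.0364] [-0.019  -0.018   0.0201] [0.0162 0.0196 0.0496]
side C px [265.5 250.9] tip px [266.2 252. ]
[1.55 0.16 0.38 0.3  1.48 0.95]
```

View pics/c2.png

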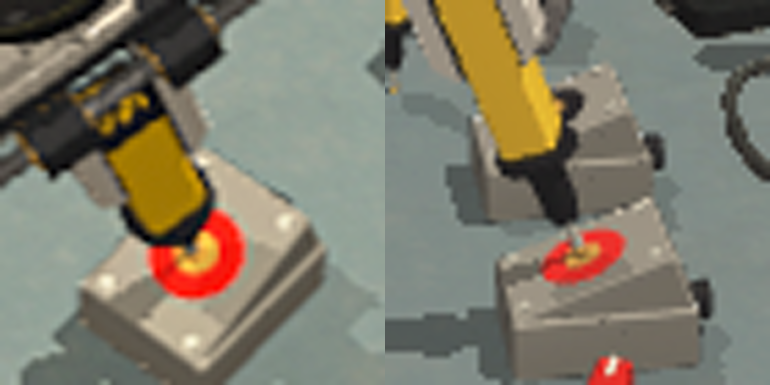

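Tip on the disc; the force is about 2.4 N above the hover reading, so the tip is in by about 3 mm. 3 mm more.

servo_tool(
  plan=[
    [0, 0, 0, 0.001, 0, 0, 0],
    [0, 0, 0, 0.001, 0, 0, 0],
    [0, 0, 0, 0.001, 0, 0, 0],
    [0, 0, 0, 0, 0, 0, 0],
    [0, 0, 0, 0, 0, 0, 0],
    [0, 0, 0, 0, 0, 0, 0],
    [0, 0, 0, 0, 0, 0, 0],
    [0, 0, 0, 0, 0, 0, 0],
  ],
)

```text
time_s: 18.85
ee_pos: [0.4443, -0.0658, 0.1385]
eef_rot: [2.804, -0.098, 1.404]
force: [-1.1, 0.5, 1.4]
grip_width: 0.0256
grip_force: 30.0
```

```bash
python3 chk.py pics/c3.png; python3 -c "
from h import *
n=np.array([-.341,-.036,.939]);f=[]
for i in range(12): cam('wrist'); f.append(ctrl.get_obs()['force']@n)
print(np.round(f,2),np.mean(f))"
```

```text
18.85 [ 0.44429036 -0.06580403  0.13852157] [ 2.80439403 -0.0979568   1.40415591] [-1.12924875  0.5281562   1.35772798]
pred tip [ 0.48160467 -0.05965735  0.03839775] rel (tool) [-0.0002 -0.0003 -0.0066] ang 1.51851236742086
scene 0.096 0.112 197 [-0.0028 -0.0006  0.1001] [-0.0184 -0.0208  0.0961] [0.0184 0.0216 0.1055]
scene 0.085 0.096 9 [ 0.0003 -0.      0.0937] [-0.006  -0.0166  0.0886] [0.0063 0.0135 0.0957]
scene 0.065 0.085 3 [-0.002   0.0006  0.0796] [-0.0023 -0.0017  0.078 ] [-0.0018  0.0033  0.0805]
scene 0.02 0.05 125 [-0.0062 -0.0004  0.0387] [-0.0149 -0.0181  0.0202] [0.011  0.0183 0.0485]
scene C px [281.4 255.6] tip px [282.  256.5]
side 0.096 0.112 119 [-0.0002  0.0012  0.1002] [-0.0195 -0.0201  0.0967] [0.0227 0.0216 0.1028]
side 0.085 0.096 7 [0.0009 0.0003 0.0916] [-0.0027 -0.0032  0.0868] [0.005  0.0022 0.0947]
side 0.065 0.085 40 [-0.0029  0.0013  0.0738] [-0.0067 -0.0072  0.0654] [0.0014 0.0086 0.085 ]
side 0.02 0.05 166 [-0.0072  0.0031  0.0363] [-0.018  -0.0188  0.0201] [0.0142 0.0186 0.0496]
side C px [265.5 250.9] tip px [266.6 252.9]
[2.77 3.81 1.97 2.53 2.86 2.08 2.39 3.07 1.23 2.89 1.56 1.62] 2.397434270316244
```

View pics/c3.png

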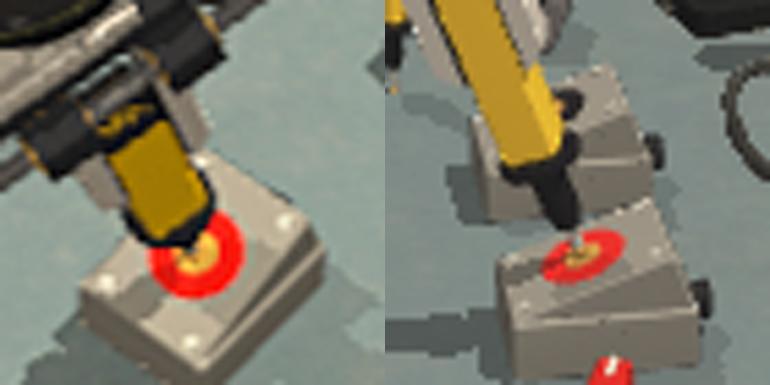

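The view shows the tip at the disc's centre (scene crop (195,250), side crop (578,255)), with about 4 N on it, so it is about half-way in.

```bash
python3 -c "
from station import ctrl
print(ctrl.hand_in())"
```

```text
the job is handed in; nothing more can be done
None
```

I switched the isolator off, then drew the tester out of its holder, and handed the job in with its tip pressed on the red-ringed disc at about 4 N, roughly half-way in. The hand-in gave back no verdict.

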